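Lock a model carrier onto the sloping model table with the T-key

TASK

Lay the slotted carrier with the plaster cast flat on the sloping model table so that it slides fully home into the corner between the two fences with its slot over the table's slot. Then take the T-key from its wooden stand, pass its head down through both slots square to the slope until its collar rests on the carrier, and give it a quarter turn so that the head locks crosswise under the table; let go and leave both there. Do not drop the carrier, and leave the other things on the bench where they are.

Things in the scene. Friction and masses are not known exactly. Their poses are not given: they have to be found in the camera images.
- plate: Sloping aluminium plate of the model table, slippery. Origin: locating corner on its top face where two steel fences (10 wide, 13 mm high) meet, its lowest point, 60 mm above the bench. z = face normal, 0.5 rad (28.6 deg) off vertical, leaning roughly towards the robot. x, y run along the fences (outside x=0 and y=0), each 45 deg to downhill, which is -x-y. Reaches x=145, y=105; 8 mm thick.
- slot (a point): Centre of the plate's through slot on its top face, at x=32, y=45 mm in the plate's frame; same axes as plate. Slot 50 mm long along y, 22 mm wide along x; open below, with at least 45 mm of free depth under the plate.
- foot: Fixed grey round foot of the model table, 190 mm across, 14 mm high, with four steel posts that carry the plate; origin under its centre.
- cast (a point): Middle of the plaster cast (42 mm along x, 70 along y, 48 high, flat upright sides, low teeth on top) on the loose grey carrier slab. Grip it across the 42 mm. Slab's underside is 34 mm below, its top face 24 mm below. Axes are the carrier's. Home in the corner: axes along plate's and this point at (98, 45, 34) mm in the plate's frame. Let go flat on the plate it slides home by itself.
- carrier: The loose carrier (slab and cast in one piece, 0.27 to 0.53 kg), origin at the centre of the slab's underside; slab 130 mm along x, 90 along y, 10 thick. The cast stands at x=+33 mm. It starts flat on the bench.
- carrier_slot (a point): Centre of the carrier's through slot on the slab's top face, 33 mm from the slab's centre on the side away from the cast (66 mm from the cast's middle along -x); 52 mm long along y, 24 mm wide along x.
- key_grip (a point): Middle of the flat aluminium wing (60 mm along x, 14 thick along y, 32 high) on top of the loose steel T-key; grip it across the 14 mm. z runs up the 12 mm shaft. Collar (44 mm diameter, 7 thick): its underside 80 mm below this point; T-head's underside 114 mm below. With the collar resting on the home carrier this point is 90 mm above the plate's face. Wing and T-head point the same way.
- key_head (a point): Middle of the key's T-head (40 mm along x, 12 by 12 mm in y and z) on the shaft's axis, 108 mm below key_grip, same axes. 22 mm of bare shaft between head and collar; carrier slab and plate together are 18 mm thick.
- key: The T-key, 0.13 to 0.25 kg, same axes; origin at the centre of the collar's underside. It starts upright in the stand, hanging by its collar, head down in the slot.
- stand: Fixed wooden block 90 x 80 x 45 mm high, origin under its centre; a slot 52 mm along x and 24 mm along y runs down through it and holds the key: lift the key straight up by 40 mm or more to clear it.
- spare_cast: Bystander: loose plaster cast without any slab, 42 x 70 x 48 mm, origin under its centre.
- bur_block: Bystander: loose white block 100 x 50 x 18 mm with thin steel burs up to 50 mm high, origin under its centre.
- brush: Bystander: loose brush with wooden handle, 140 mm long, lying along its x.
- jar: Bystander: loose small glass jar, 56 mm across, 60 mm high, origin under its centre.

How it is judged:
On the way, in this order (a step that is already met when the one before it is completed fails the run):
1. the carrier lies flat on the plate, home against both fences, slot over slot, let go, with the key not yet in (x of cast in the frame of plate between 0.0945 and 0.102 m and y of cast in the frame of plate between 0.0415 and 0.049 m and z of cast in the frame of plate between 0.03 and 0.038 m and angle between the x axis of cast and the x axis of plate, either way round below 0.08 rad and angle between the z axis of cast and the z axis of plate, either way round below 0.08 rad and contact force between the fingers and carrier below 0.1 N), for 0.2 s.
2. the key's head has passed through both slots and is below the plate (x of key_head in the frame of plate between 0.017 and 0.047 m and y of key_head in the frame of plate between 0.018 and 0.072 m and z of key_head in the frame of plate between -0.026 and -0.0145 m), for 0.05 s.
3. the key is turned a quarter turn, its head across the slot (all of step 2 and angle between the x axis of key_head and the y axis of plate, either way round above 1.15 rad), for 0.2 s.
At the end, for the whole second after the job is handed in: The carrier lies flat against the plate (within 4 mm and 4.5 deg), within 4 mm of home at both fences; the key's head is below the plate under the slot (within 3.5 mm of its depth with the collar resting), turned at least 66 deg away from the slot's length; both are at rest (all of step 3 and x of cast in the frame of plate between 0.0945 and 0.102 m and y of cast in the frame of plate between 0.0415 and 0.049 m and z of cast in the frame of plate between 0.03 and 0.038 m and angle between the x axis of cast and the x axis of plate, either way round below 0.08 rad and angle between the z axis of cast and the z axis of plate, either way round below 0.08 rad and linear speed of each of carrier, key below 0.02 m/s); the robot touches nothing.
It fails at once if the carrier is dropped: it falls freely faster than 1 m/s (linear speed of carrier above 1 m/s and contact force between the fingers and carrier below 0.1 N).
It fails at once if the carrier is tipped more than 70 deg (angle between cast's own z axis and vertical above 1.22 rad).
It fails at once if a bystander is moved by more than 30 mm (distance of any of spare_cast, bur_block, brush, jar from where it was at the start of the episode above 0.03 m).
It also fails if it takes over 72 s, if anything falls off the work surface, if the arm or the gripper's body presses on something with over 40 N, if the wrist force passes 120 N, or if a joint passes its speed limit or range.

ROBOT

A 6-joint arm with a two-finger parallel gripper is mounted at the origin on the work surface. World frame = base frame: x ahead of the robot, y to its left, z up, the work surface at z = 0. Lengths are in m, angles in rad, forces in N, time in s.
With the tool pointing down it reaches from about 0.35 to 0.85 m from the base axis. Payload 8.1 kg.
Tool frame: the origin (TCP) lies at the very end of the fingers, on their centre line; the grasp point (between the pads) lies 19 mm behind it; z points along the fingers, y is the line along which they close (so a half turn about z gives the same grasp; the last joint's range is limited). The gripper opens to 93 mm and grips with 3 to 60 N. Pads are 15 mm wide; open, the fingers measure 128 mm over their backs; the gripper's body (75 mm by 188 mm) begins 65 mm behind the grasp point.
Start: joints at [-1.289, 0.13, 1.488, -0, 1.523, -0.085], TCP at [0.215, -0.56, 0.219] pointing down, gripper open.
Joint ranges: [-2.96, 2.96], [-0.89, 2.26], [0.02, 2.5], [-1.34, 4.48], [0, 2.73], [-2.66, 2.66]. Speed limits (rad/s): [2.39, 2.39, 2.79, 3.14, 3.14, 3.14].

INTERFACE

Orientations are given as a rotation vector (axis times angle).
In Python, from plant import robot gives the robot as it stands. The module is installed in compiled form; this text tells all that it offers.
- The arm moves only by the tool play_rows, never from a script. Its argument "increments" is text: rows parted by semicolons, each of 5 numbers parted by spaces: the shift along the tool's x, y, z in mm, then the turn about the tool's z in degrees, then the closure, from -1 (fully open) to 1 (shut). In form: dx dy dz yaw claw; .... A call has 1 to 20 rows; each row is the pose to reach, as a shift and turn from the pose commanded when the call began, along the tool's axes at that moment; what a row does not reach only later rows make up. A row lasts 1/10 s, in which the tool goes at most 50 mm and 8.59 degrees, less where a joint would pass 70% of its speed; a pose out of reach is approached as far as the arm can. A call with a gripper value outside its range is refused whole. The fingers move at their own pace and stop on an object; "force" is the grip in N (left out, the last holds). Time passes only in rows, so rows that repeat a pose let the fingers close. It gives the time, the measured TCP pose, the force, the opening and the grip force at its end, in the units of the state.
- robot.read_state(): the state, without advancing time (a new reading comes with each control period).
- robot.read_camera(name): name is "side" or "top" or "wrist"; returns the picture (384x512x3 uint8, blue, green, red); there is no depth.
- robot.calibration(name): a dict with "vertical_fov" (degrees; the focal length in pixels is half the picture's height over the tangent of half this angle, whatever the lens; pixels are square), "cx", "cy" (the principal point, pixels), "rvec" (rotation vector, rad) and "tvec" (3), from world to camera coordinates, as OpenCV has them. Camera axes: x right, y down, z forward; pixel columns grow to the right and rows downward; lengths in m; the calibration is good to about 2 mm. The wrist camera is an equidistant fisheye: a pixel r from the principal point sees the ray r / f radians off the axis. A picture is of the moment at which its call begins: read the wrist's pose just before it. calibration takes no time and is no camera call; for the wrist camera it gives the pose at the moment of the call.
- robot.close_job(): hands the job in; it is judged then, once.
Trained networks look in the newest picture that a camera, given by its name, has taken for a name from the list of things; names that differ only in an ending like _2 or _b are one class to them, and where a whole thing is asked for, a point or a joint stands for the part that bears it (a point fixed in the world has none). Each returns a list of dicts, best first, with "conf" (0 to 1); they miss things now and then, are a little off and sometimes report something else, mostly with a low value. They report only what shows in the picture. A call takes as long as a camera call.
- robot.recognise(camera, query): "centre" ([x, y, z] in m, in world coordinates, good to about 4 mm: the middle of the surface that is visible of it).
- robot.regions_of(camera, query): "pixels" (384x512 bool, what is visible of it).
- robot.landmark_of(camera, query): "centre" ([x, y, z] in m, in world coordinates, good to about 4 mm: a listed point, or the origin of a listed thing).
The state is a dict: "t": time; "q": joint angles; "dq": joint speeds; "joint_torque": joint torques, N m; "tool_pos": TCP position; "orientation": TCP orientation; "force": force on the tool from outside, world axes, zero at the start; "wrist_torque": the same for the moment, N m; "opening": finger opening in m; "gripper_force": force on a finger pad.
Only numpy, scipy, OpenCV 4.12 (cv2) and the standard library are available. Lean on these libraries where they do the work, as an engineer would, in place of code of your own. Each camera call takes 0.05 s, during which the arm holds its last target. There are 200 camera calls.

## Working session

There is one attempt and no reset: what is moved stays moved. The work goes in short steps, Python scripts to look and compute and a tool call to move; the robot and the scene stay as the last step left them, time stands still between calls to the robot, and variables do not carry over. Pictures are saved under pics/ and viewed, at most 10 in all, crops included, and the job is handed in when it is done.

Besides the shell and the picture viewer there is one more tool, called as name(argument=value, ...) on one line, values as JSON. play_rows: Moves the arm, as the interface text tells. Its arguments: {"type":"object","properties":{"increments":{"type":"string"},"force":{"type":"number"}},"required":["increments"]}

```bash
mkdir -p pics; cat > h.py <<'E'
import numpy as np, cv2
from plant import robot
from scipy.spatial.transform import Rotation as R
def lm(cam,*names):
    for n in names:
        try:
            r=robot.landmark_of(cam,n); print(cam,n,[(np.round(d['centre'],4).tolist(),round(d['conf'],2)) for d in r[:2]])
        except Exception as e: print(n,e)
def st():
    s=robot.read_state(); print(round(s['t'],2),np.round(s['q'],3),np.round(s['tool_pos'],4),np.round(R.from_rotvec(s['orientation']).as_matrix(),3).tolist(),np.round(s['force'],1),round(s['opening'],4),s['gripper_force']); return s
E
python3 - <<'E'
from h import *
st()
a=robot.read_camera('top'); b=robot.read_camera('side')
cv2.imwrite('pics/top.png',a); cv2.imwrite('pics/side.png',b)
N=['plate','slot','foot','cast','carrier','carrier_slot','key_grip','key_head','key','stand','spare_cast','bur_block','brush','jar']
lm('top',*N); lm('side',*N)
E
```

```text
0.0 [-1.289  0.131  1.489  0.     1.523 -0.085] [ 0.215  -0.5595  0.2176] [[0.933, 0.359, -0.001], [0.359, -0.933, 0.002], [0.0, -0.002, -1.0]] [-0.4 -0.4  0.5] 0.0927 0.0
top plate [([0.5201, -0.0193, 0.0612], 0.83)]
top slot [([0.5703, 0.0059, 0.0889], 0.9)]
top foot [([0.5935, 0.0014, -0.0004], 0.77)]
top cast [([0.5347, 0.3328, 0.0294], 0.81)]
top carrier [([0.5511, 0.3539, -0.0007], 0.56)]
top carrier_slot [([0.5614, 0.3926, 0.0072], 0.61)]
top key_grip [([0.5175, -0.3634, 0.1275], 0.88)]
top key_head [([0.5155, -0.3648, 0.0144], 0.7), ([0.4276, -0.1408, 0.0043], 0.59)]
top key [([0.512, -0.36, 0.0451], 0.73)]
top stand [([0.517, -0.3602, -0.0029], 0.75)]
top spare_cast [([0.7164, 0.2914, 0.0029], 0.57)]
top bur_block [([0.6903, -0.2737, -0.0008], 0.68)]
top brush [([0.4126, 0.1723, 0.0014], 0.68)]
top jar [([0.4285, -0.1413, 0.0038], 0.7)]
side plate [([0.5265, -0.0179, 0.0562], 0.65)]
side slot [([0.5706, 0.0034, 0.0873], 0.92), ([0.7207, 0.2912, 0.0003], 0.58)]
side foot [([0.5969, 0.0024, -0.0027], 0.96), ([0.5137, -0.36, 0.0151], 0.4)]
side cast [([0.534, 0.3288, 0.0345], 0.63)]
side carrier [([0.5491, 0.3583, -0.0002], 0.7)]
side carrier_slot [([0.5595, 0.3912, 0.0098], 0.58), ([0.5695, 0.0042, 0.0855], 0.32)]
side key_grip [([0.5194, -0.36, 0.1231], 0.81)]
side key_head [([0.5124, -0.3582, 0.0139], 0.63)]
side key [([0.5143, -0.3567, 0.0472], 0.6)]
side stand [([0.5141, -0.3571, 0.0009], 0.57)]
side spare_cast [([0.7226, 0.2878, -0.0021], 0.77)]
side bur_block [([0.6943, -0.276, -0.0019], 0.62)]
side brush [([0.416, 0.1767, -0.0019], 0.65)]
side jar [([0.4287, -0.141, 0.0034], 0.66), ([0.7206, 0.2921, 0.0005], 0.21)]
```

View pics/top.png

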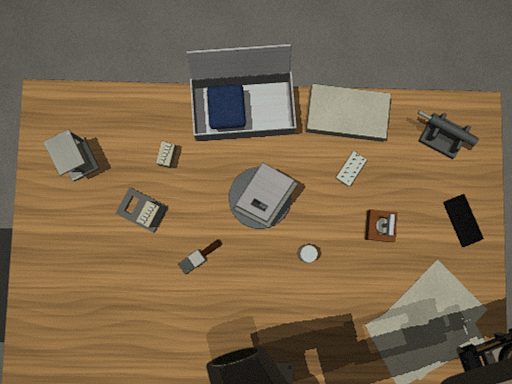

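View pics/side.png

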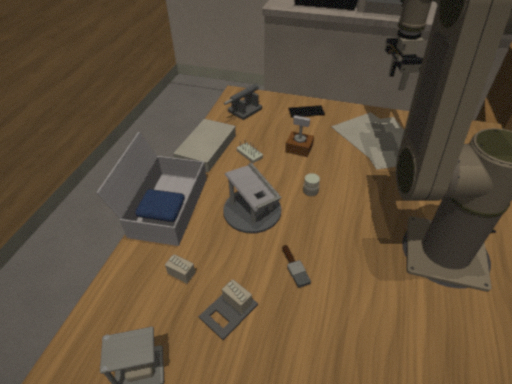

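play_rows(increments="0 50 -50 0 -1;0 100 -100 0 -1;0 150 -100 0 -1;0 200 -100 0 -1;0 250 -100 0 -1;0 300 -100 0 -1;0 350 -100 0 -1;0 400 -100 0 -1;0 450 -100 0 -1;0 500 -100 0 -1;0 550 -100 0 -1;0 550 -100 0 -1")

```text
t: 2.7
tool_pos: [0.3179, -0.8277, 0.2649]
orientation: [3.038, 0.564, 0.014]
force: [-0.8, -0.4, -0.4]
opening: 0.0933
gripper_force: 0.0
```

```bash
python3 -c "
from h import *
st()"
```

```text
2.7 [-1.263  1.133  0.022  0.003  1.934 -0.058] [ 0.3179 -0.8277  0.2649] [[0.933, 0.358, 0.018], [0.359, -0.932, -0.049], [-0.0, 0.052, -0.999]] [-0.8 -0.4 -0.4] 0.0933 0.0
```

play_rows(increments="0 -50 0 0 -1;0 -100 0 0 -1;0 -150 0 0 -1;0 -150 0 0 -1")

```text
t: 3.1
tool_pos: [0.2832, -0.7394, 0.2662]
orientation: [3.034, 0.563, 0.015]
force: [0.4, -1.6, 0.5]
opening: 0.0933
gripper_force: 0.0
```

```bash
python3 -c "
from h import *
st()"
```

```text
3.1 [-1.271  0.613  0.806  0.003  1.666 -0.067] [ 0.2832 -0.7394  0.2662] [[0.934, 0.358, 0.02], [0.359, -0.932, -0.053], [-0.001, 0.057, -0.998]] [ 0.4 -1.6  0.5] 0.0933 0.0
```

play_rows(increments="0 600 0 0 -1;0 600 0 0 -1;0 600 0 0 -1;0 600 0 0 -1;0 600 0 0 -1;0 600 0 0 -1;0 600 0 0 -1;0 600 0 0 -1;0 600 0 0 -1;0 600 0 0 -1")

```text
t: 4.1
tool_pos: [0.3307, -0.8629, 0.2076]
orientation: [2.993, 0.555, 0.027]
force: [0.6, -0.4, -0.5]
opening: 0.0932
gripper_force: 0.0
```

```bash
python3 -c "
from h import *
st()"
```

```text
4.1 [-1.263  1.2    0.022  0.006  1.82  -0.057] [ 0.3307 -0.8629  0.2076] [[0.933, 0.357, 0.035], [0.359, -0.929, -0.093], [-0.0, 0.099, -0.995]] [ 0.6 -0.4 -0.5] 0.0932 0.0
```

play_rows(increments="0 100 -30 0 -1;0 100 -30 0 -1")

```text
t: 4.3
tool_pos: [0.3361, -0.8768, 0.2193]
orientation: [2.946, 0.546, 0.04]
force: [-0.9, -0.5, 1.2]
opening: 0.0925
gripper_force: 0.0
```

play_rows(increments="0 100 -30 0 -1;0 100 -30 0 -1")

```text
t: 4.5
tool_pos: [0.3411, -0.8895, 0.2348]
orientation: [2.901, 0.538, 0.052]
force: [-0.9, -0.2, 0.2]
opening: 0.093
gripper_force: 0.0
```

play_rows(increments="0 1000 -300 0 -1")

```text
t: 4.6
tool_pos: [0.3446, -0.8987, 0.2449]
orientation: [2.868, 0.532, 0.061]
force: [0.0, -0.3, -0.1]
opening: 0.0933
gripper_force: 0.0
```

play_rows(increments="0 1000 -300 0 -1")

```text
t: 4.7
tool_pos: [0.3483, -0.9084, 0.2584]
orientation: [2.831, 0.525, 0.07]
force: [-0.2, 0.3, -1.0]
opening: 0.0932
gripper_force: 0.0
```

```bash
python3 -c "
from h import *
st()"
```

```text
4.7 [-1.263  1.155  0.022  0.015  1.699 -0.055] [ 0.3483 -0.9084  0.2584] [[0.934, 0.346, 0.094], [0.359, -0.901, -0.245], [-0.0, 0.262, -0.965]] [-0.2  0.3 -1. ] 0.0932 0.0
```

play_rows(increments="0 -48 -13 0 -1;0 -96 -26 0 -1;0 -144 -39 0 -1;0 -192 -52 0 -1;0 -240 -65 0 -1;0 -288 -78 0 -1;0 -336 -91 0 -1;0 -384 -104 0 -1;0 -432 -117 0 -1;0 -480 -130 0 -1;0 -528 -143 0 -1;0 -576 -156 0 -1;0 -624 -169 0 -1;0 -672 -182 0 -1")

```text
t: 6.1
tool_pos: [0.1368, -0.3583, 0.2629]
orientation: [2.827, 0.525, 0.069]
force: [-0.7, 1.2, 1.1]
opening: 0.0932
gripper_force: 0.0
```

```bash
python3 -c "
from h import *
st()"
```

```text
6.1 [-1.387 -0.841  2.188  0.047  1.528 -0.179] [ 0.1368 -0.3583  0.2629] [[0.933, 0.346, 0.094], [0.359, -0.899, -0.25], [-0.002, 0.267, -0.964]] [-0.7  1.2  1.1] 0.0932 0.0
```

play_rows(increments="0 -300 -80 0 -1;0 -300 -80 0 -1")

```text
t: 6.3
tool_pos: [0.1242, -0.3262, 0.2687]
orientation: [2.878, 0.533, 0.058]
force: [-0.1, -0.2, -0.8]
opening: 0.093
gripper_force: 0.0
```

play_rows(increments="0 -300 -80 0 -1")

```text
t: 6.4
tool_pos: [0.1191, -0.3136, 0.2791]
orientation: [2.907, 0.539, 0.049]
force: [-0.2, 0.1, 0.9]
opening: 0.0929
gripper_force: 0.0
```

play_rows(increments="0 -300 -80 0 -1")

```text
t: 6.5
tool_pos: [0.1134, -0.299, 0.2904]
orientation: [2.941, 0.546, 0.04]
force: [0.2, 0.3, -0.6]
opening: 0.0932
gripper_force: 0.0
```

```bash
python3 -c "
from h import *
st()"
```

```text
6.5 [-1.404 -0.893  2.147  0.03   1.738 -0.193] [ 0.1134 -0.299   0.2904] [[0.934, 0.355, 0.053], [0.359, -0.923, -0.142], [-0.001, 0.152, -0.988]] [ 0.2  0.3 -0.6] 0.0932 0.0
```

play_rows(increments="0 -300 -40 0 -1")

```text
t: 6.6
tool_pos: [0.1078, -0.2852, 0.298]
orientation: [2.975, 0.552, 0.031]
force: [0.0, -0.2, 0.5]
opening: 0.093
gripper_force: 0.0
```

play_rows(increments="0 -300 -40 0 -1")

```text
t: 6.7
tool_pos: [0.102, -0.2705, 0.3066]
orientation: [3.01, 0.558, 0.022]
force: [-0.0, -0.7, -0.5]
opening: 0.0929
gripper_force: 0.0
```

play_rows(increments="0 -300 -20 0 -1")

```text
t: 6.8
tool_pos: [0.0961, -0.2561, 0.3151]
orientation: [3.044, 0.565, 0.012]
force: [0.6, -0.8, -0.4]
opening: 0.093
gripper_force: 0.0
```

```bash
python3 -c "
from h import *
st()
# plate fit from top picture region
robot.read_camera('top'); r=robot.regions_of('top','plate')
for d in r[:2]:
    m=d['pixels'].astype(np.uint8); c=max(cv2.findContours(m,0,1)[0],key=cv2.contourArea); print(d['conf'],m.sum(),cv2.approxPolyDP(c,5,True).reshape(-1,2).tolist())
a=cv2.imread('pics/top.png'); cv2.imwrite('pics/topc.png',cv2.resize(a[150:240,100:400],None,fx=2.6,fy=2.6,interpolation=cv2.INTER_CUBIC))
from h import *
for n in ['key_grip','cast','carrier_slot','slot','plate']: lm('top',n)
print({k:np.round(v,4) for k,v in robot.calibration('top').items()})
"
```

```text
6.8 [-1.413 -0.893  2.094  0.01   1.895 -0.206] [ 0.0961 -0.2561  0.3151] [[0.933, 0.358, 0.016], [0.359, -0.932, -0.044], [-0.001, 0.047, -0.999]] [ 0.6 -0.8 -0.4] 0.093 0.0
0.57 2070 [[261, 163], [235, 208], [268, 224], [295, 181]]
top key_grip [([0.5173, -0.363, 0.1268], 0.61)]
top cast [([0.5339, 0.3332, 0.031], 0.7)]
top carrier_slot [([0.5628, 0.3914, 0.0087], 0.66)]
top slot [([0.5708, 0.0052, 0.0877], 0.89)]
top plate [([0.5224, -0.0166, 0.0581], 0.7)]
{'vertical_fov': np.float64(43.2524), 'cx': np.float64(258.9931), 'cy': np.float64(196.8376), 'rvec': array([ 2.204 , -2.1535,  0.1157]), 'tvec': array([-0.0075,  0.5941,  1.4256])}
```

View pics/topc.png

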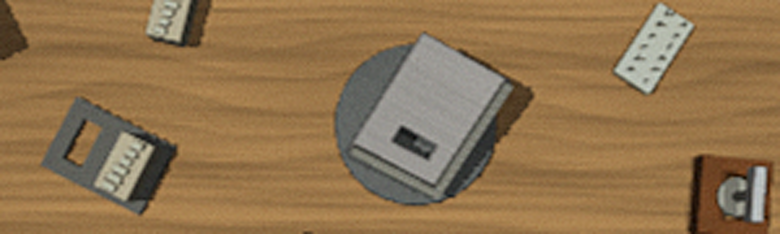

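```bash
cat >> h.py <<'E'
def plateR(psi): # psi = azimuth of uphill
    u=np.array([np.cos(psi),np.sin(psi),0]); v=np.array([-u[1],u[0],0]); k=np.array([0,0,1.])
    U=np.cos(.5)*u+np.sin(.5)*k; n=-np.sin(.5)*u+np.cos(.5)*k
    x=(U-v)/2**.5; y=(U+v)/2**.5
    return np.stack([x,y,n],1)
def proj(cam,P):
    c=robot.calibration(cam); f=192/np.tan(np.radians(c['vertical_fov'])/2)
    K=np.array([[f,0,c['cx']],[0,f,c['cy']],[0,0,1]])
    return cv2.projectPoints(np.asarray(P,float).reshape(-1,3),np.array(c['rvec']),np.array(c['tvec']),K,None)[0].reshape(-1,2)
E
python3 - <<'E'
from h import *
from scipy.optimize import least_squares
robot.read_camera('side'); r=robot.regions_of('side','plate')
for d in r[:2]:
    m=d['pixels'].astype(np.uint8); c=max(cv2.findContours(m,0,1)[0],key=cv2.contourArea); print(d['conf'],m.sum(),cv2.approxPolyDP(c,4,True).reshape(-1,2).tolist())
C=np.array([[.145,.105,0],[-.01,.105,.013],[-.01,-.01,.013],[.145,-.01,.013]]); px=np.array([[261,163],[235,208],[268,224],[295,181]])
O=np.mean([[.5201,-.0193,.0612],[.5265,-.0179,.0562],[.5224,-.0166,.0581]],0); S=np.mean([[.5703,.0059,.0889],[.5706,.0034,.0873],[.5708,.0052,.0877]],0)
def res(p,full=True):
    M=plateR(p[0]); o=np.array([p[1],p[2],.06])
    a=[(o-O)/.003,(o+M@[.032,.045,0]-S)/.002]
    if full: a.append((proj('top',o+C@M.T)-px).ravel()/1.5)
    return np.concatenate(a)
for f in (True,False):
    s=least_squares(res,[.3,.52,-.018],args=(f,)); print(s.x,np.round(s.fun,1))
p=s.x;M=plateR(p[0]);
E
```

```text
0.85 1317 [[227, 172], [255, 210], [279, 198], [252, 164]]
[ 0.31366499  0.52632729 -0.01760243] [ 1.1  0.1  0.5 -0.8  0.5 -0.9  0.2 -1.2 -0.4  0.5  0.4  0.8  1.  -0.2]
[ 0.25634286  0.52554544 -0.01671501] [ 0.8  0.4  0.5 -0.6 -0.3 -0.9]
```

play_rows(increments="0 -300 -10 0 -1")

```text
t: 7.35
tool_pos: [0.0902, -0.2402, 0.3193]
orientation: [3.085, 0.573, 0.004]
force: [0.4, 0.2, 0.3]
opening: 0.0931
gripper_force: 0.0
```

play_rows(increments="0 -16 0 0 -1")

```text
t: 7.45
tool_pos: [0.088, -0.2354, 0.3239]
orientation: [-3.083, -0.572, -0.0]
force: [-0.1, -0.0, 0.2]
opening: 0.0933
gripper_force: 0.0
```

```bash
cat >> h.py <<'E'
def go(target,yaz=None,tilt=None):
    """print tool-frame shift (mm) & yaw from current measured pose to target TCP pos; yaz: world azimuth wanted of tool y"""
    s=st(); M=R.from_rotvec(s['orientation']).as_matrix(); d=M.T@(np.array(target)-s['tool_pos'])*1000
    print('shift',np.round(d,1),'tilt',round(np.arccos(-M[2,2]),4),'tiltaz',np.degrees(np.arctan2(M[1,2],M[0,2])),'yaz',np.degrees(np.arctan2(M[1,1],M[0,1])))
E
python3 -c "
from h import *
go([.5342,.3313,.021])"
```

```text
7.45 [-1.418 -0.893  2.077 -0.     1.964 -0.214] [ 0.088  -0.2354  0.3239] [[0.933, 0.359, -0.001], [0.359, -0.933, 0.006], [0.001, -0.006, -1.0]] [-0.1 -0.   0.2] 0.0933 0.0
shift [ 619.4 -367.1  305.8] tilt 0.0059 tiltaz 99.29136879241696 yaz -68.97276337996385
```

play_rows(increments="50 0 0 0 -1;100 0 0 0 -1;150 0 0 0 -1;200 0 0 0 -1;250 0 0 0 -1;300 0 0 0 -1;340 0 0 0 -1;370 -40 10 7 -1;400 -80 30 14 -1;430 -120 50 21 -1;460 -160 70 28 -1;490 -200 90 35 -1;520 -240 110 42 -1;550 -280 124 45 -1;580 -320 124 45 -1;610 -355 124 45 -1;619 -367 124 45 -1;619 -367 124 45 -1")

```text
t: 9.25
tool_pos: [0.5337, 0.3343, 0.1994]
orientation: [-3.069, 0.646, 0.007]
force: [-0.1, -0.0, -0.7]
opening: 0.0931
gripper_force: 0.0
```

```bash
python3 - <<'E'
from h import *
a=robot.read_camera('wrist'); cv2.imwrite('pics/w1.png',a)
lm('wrist','cast','carrier_slot','carrier','plate','slot','key_grip')
lm('wrist','cast','carrier_slot')
go([.5342,.3313,.021])
E
```

```text
wrist cast [([0.5349, 0.33, 0.0337], 0.65), ([0.7193, 0.2909, 0.0006], 0.3)]
wrist carrier_slot [([0.5651, 0.3942, 0.0109], 0.94)]
wrist carrier [([0.5518, 0.3581, 0.0031], 0.83)]
wrist plate [([0.5268, -0.0181, 0.0604], 0.77)]
wrist slot [([0.5657, 0.0051, 0.0837], 0.94)]
wrist key_grip []
wrist cast [([0.5349, 0.33, 0.0337], 0.65), ([0.7193, 0.2909, 0.0006], 0.3)]
wrist carrier_slot [([0.5651, 0.3942, 0.0109], 0.94)]
9.7 [0.466 0.207 1.431 0.006 1.5   2.456] [0.5346 0.3286 0.2032] [[0.913, -0.408, 0.0], [-0.408, -0.913, 0.006], [-0.002, -0.006, -1.0]] [-0.1  0.3 -0.3] 0.0928 0.0
shift [ -1.   -1.2 182.2] tilt 0.0065 tiltaz 87.00349626110548 yaz -114.06371459344994
```

View pics/w1.png

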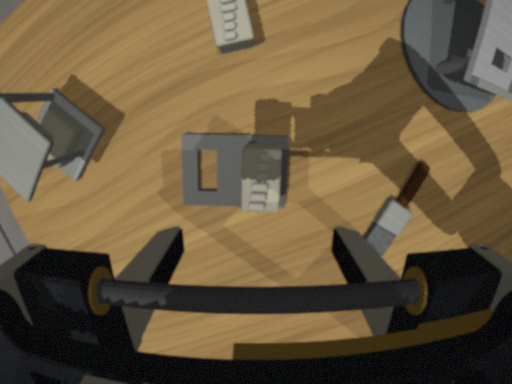

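play_rows(increments="-1 -2 50 0 -1;-1 -2 100 0 -1;-1 -2 140 0 -1;-1 -2 170 0 -1;-1 -2 182 0 -1;-1 -2 182 0 -1;-1 -2 182 0 0.2;-1 -2 182 0 1;-1 -2 182 0 1;-1 -2 182 0 1;-1 -2 182 0 1;-1 -2 182 0 1;-1 -2 182 0 1", force=40)

```text
t: 11.0
tool_pos: [0.5338, 0.3325, 0.0204]
orientation: [-3.069, 0.651, 0.004]
force: [-1.6, -1.6, 9.5]
opening: 0.042
gripper_force: 40.0
```

```bash
python3 - <<'E'
from h import *
def P(c):
    c=robot.calibration(c); f=192/np.tan(np.radians(c['vertical_fov'])/2)
    return np.array([[f,0,c['cx']],[0,f,c['cy']],[0,0,1]])@np.c_[cv2.Rodrigues(np.array(c['rvec']))[0],np.array(c['tvec'])]
X=cv2.triangulatePoints(P('top'),P('side'),np.array([[189.,291,191,297],[51.,45,138,133]]),np.array([[105.,140,186,207],[178.,137,243,163]])); print(np.round((X[:3]/X[3]).T,3))
go([.8,.255,.45])
E
```

```text
[[ 0.954  0.201  0.232]
 [ 1.011 -0.073  0.161]
 [ 0.754  0.212  0.037]
 [ 0.783 -0.1    0.077]]
11.0 [0.473 0.376 1.576 0.005 1.188 2.46 ] [0.5338 0.3325 0.0204] [[0.914, -0.406, -0.001], [-0.406, -0.914, 0.005], [-0.003, -0.004, -1.0]] [-1.6 -1.6  9.5] 0.042 40.04538595676422
shift [ 273.4  -39.1 -430.3] tilt 0.0052 tiltaz 104.43762576915475 yaz -113.97134884700272
```

play_rows(increments="0 0 -20 0 1;0 0 -60 0 1;0 0 -100 -8 1;30 -4 -140 -16 1;60 -8 -180 -24 1;90 -12 -220 -32 1;120 -16 -260 -40 1;150 -20 -300 -48 1;180 -24 -340 -56 1;210 -28 -380 -64 1;240 -34 -410 -72 1;265 -38 -430 -80 1;273 -39 -430 -83 1;273 -39 -430 -83 1;273 -39 -430 -83 1")

```text
t: 12.5
tool_pos: [0.7649, 0.2432, 0.4235]
orientation: [2.733, 1.546, 0.056]
force: [0.7, 0.8, -4.4]
opening: 0.0419
gripper_force: 39.8
```

```bash
cat >> h.py <<'E'
def push(psi,d=.3,up=.0):
    M=R.from_rotvec(robot.read_state()['orientation']).as_matrix()
    print('push',np.round(M.T@np.array([np.cos(psi)*d,np.sin(psi)*d,up])*1000))
E
python3 -c "
from h import *
go([.8,.255,.45]); push(.305); push(.305,up=.1)"
```

```text
12.5 [0.24  0.94  0.025 0.01  2.143 0.787] [0.7649 0.2432 0.4235] [[0.515, 0.857, 0.031], [0.857, -0.515, 0.017], [0.03, 0.018, -0.999]] [ 0.7  0.8 -4.4] 0.0419 39.77250874042511
shift [ 29.   24.4 -25.2] tilt 0.0354 tiltaz 27.793156435355773 yaz -31.031143731222446
push [224. 199.  10.]
push [228. 201. -89.]
```

play_rows(increments="225 200 -40 0 1")

```text
t: 12.6
tool_pos: [0.782, 0.2496, 0.4182]
orientation: [2.726, 1.539, 0.114]
force: [0.5, 0.6, -4.6]
opening: 0.0415
gripper_force: 39.8
```

play_rows(increments="225 200 -40 0 1")

```text
t: 12.7
tool_pos: [0.8, 0.2555, 0.4082]
orientation: [2.718, 1.535, 0.164]
force: [-0.5, 0.4, -5.8]
opening: 0.0417
gripper_force: 39.8
```

play_rows(increments="225 200 -40 0 1")

```text
t: 12.8
tool_pos: [0.8165, 0.2606, 0.4008]
orientation: [2.71, 1.531, 0.214]
force: [-0.8, 0.6, -5.6]
opening: 0.0421
gripper_force: 39.8
```

play_rows(increments="225 200 -20 0 1")

```text
t: 12.9
tool_pos: [0.8335, 0.266, 0.394]
orientation: [2.7, 1.525, 0.266]
force: [0.1, -0.4, -4.6]
opening: 0.0418
gripper_force: 39.8
```

play_rows(increments="225 200 -20 0 1")

```text
t: 13.0
tool_pos: [0.8499, 0.271, 0.3881]
orientation: [2.69, 1.519, 0.317]
force: [1.2, -0.7, -5.3]
opening: 0.0418
gripper_force: 39.8
```

```bash
python3 -c "
from h import *
go([.8,.255,.45]); push(.305); push(.305,up=.1)"
```

```text
13.0 [0.243 0.994 0.025 0.021 1.917 0.795] [0.8499 0.271  0.3881] [[0.501, 0.844, 0.194], [0.851, -0.521, 0.069], [0.159, 0.131, -0.979]] [ 1.2 -0.7 -5.3] 0.0418 39.76797580718994
shift [-28.8 -25.6 -71.4] tilt 0.2075 tiltaz 19.430351857918723 yaz -31.695534010919562
push [220. 194.  62.]
push [236. 208. -36.]
```

play_rows(increments="205 215 -40 0 1")

```text
t: 13.1
tool_pos: [0.8652, 0.2723, 0.3863]
orientation: [2.679, 1.514, 0.367]
force: [0.2, 0.3, -6.6]
opening: 0.0419
gripper_force: 39.8
```

play_rows(increments="205 215 -30 0 1")

```text
t: 13.2
tool_pos: [0.8808, 0.2724, 0.387]
orientation: [2.666, 1.506, 0.422]
force: [-0.0, -0.9, -4.2]
opening: 0.0418
gripper_force: 39.8
```

play_rows(increments="205 215 -20 0 1")

```text
t: 13.3
tool_pos: [0.8964, 0.2731, 0.3875]
orientation: [2.653, 1.497, 0.475]
force: [-0.6, 0.3, -5.3]
opening: 0.0417
gripper_force: 39.8
```

play_rows(increments="205 215 0 0 1")

```text
t: 13.4
tool_pos: [0.9124, 0.2742, 0.3871]
orientation: [2.638, 1.489, 0.528]
force: [0.2, 0.3, -5.2]
opening: 0.0419
gripper_force: 39.8
```

play_rows(increments="205 215 0 0 1")

```text
t: 13.5
tool_pos: [0.9276, 0.2751, 0.3869]
orientation: [2.623, 1.48, 0.579]
force: [-0.0, 0.1, -4.8]
opening: 0.0419
gripper_force: 39.8
```

play_rows(increments="205 215 20 0 1")

```text
t: 13.6
tool_pos: [0.9433, 0.2765, 0.3872]
orientation: [2.607, 1.47, 0.631]
force: [0.4, 0.2, -5.0]
opening: 0.0418
gripper_force: 39.8
```

```bash
python3 -c "
from h import *
go([.8,.255,.45]); push(.305); push(.305,up=.1)"
```

```text
13.6 [0.218 1.026 0.024 0.04  1.67  0.774] [0.9433 0.2765 0.3872] [[0.454, 0.801, 0.391], [0.835, -0.535, 0.127], [0.311, 0.268, -0.912]] [ 0.4  0.2 -5. ] 0.0418 39.76436734199524
shift [ -63.4  -86.4 -116. ] tilt 0.4235 tiltaz 18.062124487730998 yaz -33.75559858554423
push [205. 181. 123.]
push [236. 208.  32.]
```

play_rows(increments="205 215 30 0 1")

```text
t: 13.7
tool_pos: [0.9588, 0.2779, 0.3868]
orientation: [2.59, 1.46, 0.681]
force: [-0.8, -0.1, -5.2]
opening: 0.0418
gripper_force: 39.8
```

play_rows(increments="205 215 30 0 1")

```text
t: 13.8
tool_pos: [0.9733, 0.2791, 0.3879]
orientation: [2.573, 1.45, 0.731]
force: [0.1, 0.1, -5.6]
opening: 0.0418
gripper_force: 39.8
```

```bash
cat >> h.py <<'E'
def plan(psi,O,p_plate,off=(0,0,0)):
    """carrier grasp: TCP target = O + Rp@p_plate ; yaw so tool y || plate x"""
    s=st(); M=R.from_rotvec(s['orientation']).as_matrix(); Rp=plateR(psi); Rt=np.stack([-Rp[:,1],-Rp[:,0],-Rp[:,2]],1)
    Rt=np.stack([Rp[:,1],Rp[:,0],-Rp[:,2]],1)
    rv=R.from_matrix(M.T@Rt).as_rotvec(degrees=True)
    d=M.T@(np.array(O)+Rp@np.array(p_plate)-s['tool_pos'])*1000
    print('shift',np.round(d,1),'rot(tool,deg)',np.round(rv,2))
E
python3 -c "
from h import *
go([.8,.255,.45])
plan(.305,[.5262,-.0175,.06],[.098,.045,.021+.06])"
```

```text
13.8 [0.211 1.039 0.025 0.047 1.585 0.768] [0.9733 0.2791 0.3879] [[0.432, 0.78, 0.452], [0.828, -0.542, 0.145], [0.358, 0.312, -0.88]] [ 0.1  0.1 -5.6] 0.0418 39.762670397758484
shift [ -72.6 -102.8 -136.5] tilt 0.4948 tiltaz 17.757931676830623 yaz -34.77461310367789
13.8 [0.211 1.039 0.025 0.047 1.585 0.768] [0.9733 0.2791 0.3879] [[0.432, 0.78, 0.452], [0.828, -0.542, 0.145], [0.358, 0.312, -0.88]] [ 0.1  0.1 -5.6] 0.0418 39.762670397758484
shift [-505.  -196.   -38.2] rot(tool,deg) [-0.3   0.12 -3.7 ]
```

play_rows(increments="-25 -9 -30 0 1;-66 -25 -38 -1 1;-110 -41 -38 -2 1;-154 -58 -38 -3.7 1;-198 -75 -38 -3.7 1;-242 -91 -38 -3.7 1;-286 -107 -38 -3.7 1;-330 -124 -38 -3.7 1;-374 -141 -38 -3.7 1;-418 -157 -38 -3.7 1;-460 -173 -38 -3.7 1;-490 -184 -38 -3.7 1;-495 -186 -38 -3.7 1;-495 -186 -38 -3.7 1")

```text
t: 15.2
tool_pos: [0.5929, -0.0378, 0.1822]
orientation: [2.52, 1.524, 0.716]
force: [0.5, -0.2, -6.0]
opening: 0.0417
gripper_force: 39.8
```

```bash
python3 - <<'E'
from h import *
a=robot.read_camera('wrist'); cv2.imwrite('pics/w2.png',a)
lm('wrist','cast','carrier_slot','plate','slot')
robot.read_camera('top'); lm('top','cast','carrier_slot','plate','slot')
b=robot.read_camera('side');lm('side','cast','carrier_slot','plate','slot')
s=st(); cv2.imwrite('pics/s2.png',cv2.resize(b[100:280,150:390],None,fx=2.5,fy=2.5))
plan(.305,[.5262,-.0175,.06],[.098,.045,.0204])
E
```

```text
wrist cast [([0.5889, -0.0408, 0.1921], 0.98)]
wrist carrier_slot [([0.5445, 0.0043, 0.1517], 0.81)]
wrist plate [([0.5235, -0.0203, 0.0615], 0.67)]
wrist slot [([0.5673, 0.0006, 0.0865], 0.64)]
top cast [([0.5941, -0.0359, 0.1967], 0.92), ([0.5191, -0.3598, 0.1303], 0.19)]
top carrier_slot [([0.5505, -0.0011, 0.1591], 0.59)]
top plate [([0.5211, -0.0218, 0.0603], 0.7)]
top slot [([0.5725, 0.0046, 0.0871], 0.92), ([0.5208, -0.3673, 0.1275], 0.43)]
side cast [([0.592, -0.0372, 0.2017], 0.6), ([0.6957, -0.2726, -0.0019], 0.51)]
side carrier_slot [([0.5501, 0.0025, 0.1569], 0.7)]
side plate [([0.5259, -0.0171, 0.0581], 0.79), ([0.4151, 0.1757, -0.0037], 0.66)]
side slot [([0.5692, 0.0041, 0.0876], 0.86), ([0.5248, -0.0163, 0.0557], 0.59)]
15.95 [-0.328 -0.279  2.019  0.339  1.018  0.027] [ 0.5981 -0.0366  0.1874] [[0.379, 0.807, 0.454], [0.862, -0.486, 0.145], [0.337, 0.336, -0.879]] [ 1.1  0.2 -5.8] 0.0419 39.763416051864624
15.95 [-0.328 -0.279  2.019  0.339  1.018  0.027] [ 0.5981 -0.0366  0.1874] [[0.379, 0.807, 0.454], [0.862, -0.486, 0.145], [0.337, 0.336, -0.879]] [ 1.1  0.2 -5.8] 0.0419 39.763416051864624
shift [ -8.9 -12.2  61.3] rot(tool,deg) [-0.22  0.07  0.1 ]
```

View pics/w2.png

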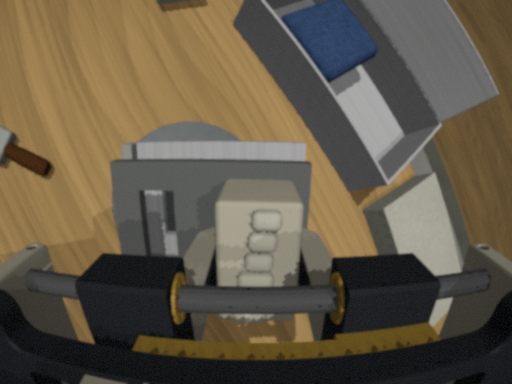

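View pics/s2.png

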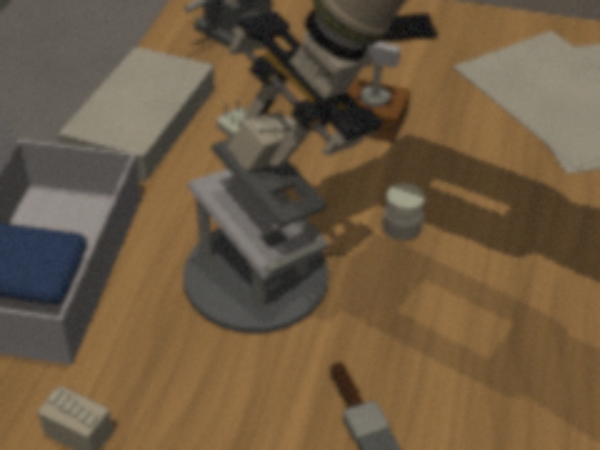

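play_rows(increments="-4 -7 20 0 1;-4 -7 40 0 1;-4 -7 50 0 1;-4 -7 55 0 1;-4 -7 58 0 1;-4 -7 58 0 1")

```text
t: 16.55
tool_pos: [0.6175, -0.0285, 0.1331]
orientation: [2.51, 1.526, 0.724]
force: [0.0, 0.8, -5.6]
opening: 0.042
gripper_force: 39.8
```

```bash
python3 - <<'E'
from h import *
plan(.305,[.5262,-.0175,.06],[.098,.045,.0204])
E
```

```text
16.55 [-0.297 -0.169  2.029  0.355  0.894  0.011] [ 0.6175 -0.0285  0.1331] [[0.379, 0.806, 0.454], [0.862, -0.486, 0.145], [0.337, 0.337, -0.879]] [ 0.   0.8 -5.6] 0.042 39.7635018825531
shift [-5.  -5.6  3.6] rot(tool,deg) [-0.19  0.07  0.1 ]
```

play_rows(increments="0 0 1.5 0 1;0 0 3 0 1;0 0 3 0 1")

```text
t: 16.85
tool_pos: [0.6201, -0.0287, 0.1329]
orientation: [2.507, 1.524, 0.727]
force: [-5.3, -1.4, 3.7]
opening: 0.042
gripper_force: 39.9
```

play_rows(increments="0 0 1 0 1;0 0 1 0 1")

```text
t: 17.05
tool_pos: [0.6211, -0.0289, 0.1333]
orientation: [2.505, 1.524, 0.728]
force: [-10.3, -1.4, 10.9]
opening: 0.0419
gripper_force: 39.9
```

play_rows(increments="0 0 1 0 1;0 0 1 0 1")

```text
t: 17.25
tool_pos: [0.6221, -0.029, 0.1337]
orientation: [2.504, 1.523, 0.73]
force: [-17.2, -3.6, 18.2]
opening: 0.0419
gripper_force: 39.9
```

play_rows(increments="0 0 -2 0 1;0 0 -2 0 0;0 0 -2 0 -1;0 0 -2 0 -1;0 0 -2 0 -1;0 0 -2 0 -1;0 0 -12 0 -1;0 0 -40 0 -1;0 0 -80 0 -1;0 0 -100 0 -1;0 0 -100 0 -1")

```text
t: 18.35
tool_pos: [0.5754, -0.0433, 0.2214]
orientation: [2.504, 1.523, 0.729]
force: [0.2, -0.9, 0.1]
opening: 0.093
gripper_force: 0.0
```

```bash
python3 - <<'E'
from h import *
for c in ('wrist','top','side'):
    a=robot.read_camera(c); lm(c,'cast','carrier_slot','slot','plate'); cv2.imwrite(f'pics/c_{c}.png',a)
lm('wrist','key_grip'); lm('top','key_grip','key_head'); lm('side','key_grip')
st()
Rp=plateR(.305); O=np.array([.5262,-.0175,.06]); print(O+Rp@[.098,.045,.034],O+Rp@[.032,.045,.01])
E
```

```text
wrist cast [([0.6, -0.0353, 0.1391], 0.66)]
wrist carrier_slot [([0.5587, 0.0042, 0.0931], 0.94), ([0.596, 0.0051, 0.002], 0.73)]
wrist slot [([0.5696, 0.0041, 0.0835], 0.65)]
wrist plate []
top cast [([0.6035, -0.0319, 0.1344], 0.55)]
top carrier_slot [([0.5947, -0.0173, 0.0931], 0.75), ([0.5572, 0.0046, 0.0929], 0.62)]
top slot [([0.5716, 0.0064, 0.0897], 0.78)]
top plate [([0.5213, -0.0199, 0.0603], 0.76)]
side cast [([0.6047, -0.0339, 0.1365], 0.6), ([0.5944, 0.0031, -0.0022], 0.24)]
side carrier_slot [([0.5611, 0.0065, 0.0963], 0.72)]
side slot [([0.5692, 0.0032, 0.0857], 0.89)]
side plate [([0.5276, -0.0163, 0.0552], 0.57), ([0.6929, -0.2768, 0.0023], 0.53)]
wrist key_grip []
top key_grip []
top key_head [([0.5133, -0.3642, 0.0141], 0.65)]
side key_grip [([0.5198, -0.364, 0.1214], 0.44)]
19.3 [-0.36  -0.372  2.037  0.338  1.098  0.022] [ 0.5741 -0.0422  0.2164] [[0.379, 0.806, 0.454], [0.862, -0.486, 0.145], [0.337, 0.336, -0.879]] [-0.3 -0.2  0. ] 0.0931 0.0
[ 0.60654818 -0.03149454  0.13831553] [0.56444325 0.00417704 0.09487921]
```

View pics/c_wrist.png

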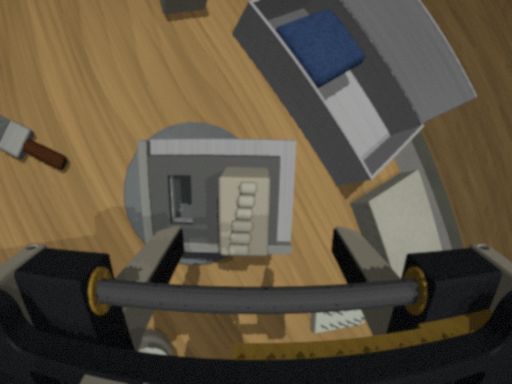

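```bash
python3 - <<'E'
from h import *
go([.36,.115,.32]); push(.31,-.3); push(.31,-.3,.05)
E
```

```text
19.3 [-0.36  -0.372  2.037  0.338  1.098  0.022] [ 0.5741 -0.0422  0.2164] [[0.379, 0.806, 0.454], [0.862, -0.486, 0.145], [0.337, 0.336, -0.879]] [-0.3 -0.2  0. ] 0.0931 0.0
shift [  89.3 -214.2 -165.6] tilt 0.4966 tiltaz 17.660762882546614 yaz -31.08912481260293
push [-187. -186. -143.]
push [-170. -169. -187.]
```

play_rows(increments="0 0 -50 0 -1;20 -30 -90 0 -1;40 -70 -120 0 -1;60 -110 -140 0 -1;75 -150 -155 0 -1;85 -190 -165 0 -1;89 -214 -165 0 -1")

```text
t: 20.0
tool_pos: [0.4085, 0.126, 0.3317]
orientation: [2.53, 1.539, 0.669]
force: [-0.5, -0.1, 0.8]
opening: 0.0928
gripper_force: 0.0
```

play_rows(increments="-187 -187 -130 0 -1")

```text
t: 20.1
tool_pos: [0.393, 0.1221, 0.3371]
orientation: [2.547, 1.558, 0.615]
force: [0.6, 0.1, -0.5]
opening: 0.0929
gripper_force: 0.0
```

play_rows(increments="-187 -187 -130 0 -1")

```text
t: 20.2
tool_pos: [0.3779, 0.1142, 0.3492]
orientation: [2.563, 1.565, 0.565]
force: [1.1, 0.1, 0.3]
opening: 0.0927
gripper_force: 0.0
```

play_rows(increments="-187 -187 -130 0 -1")

```text
t: 20.3
tool_pos: [0.3619, 0.1068, 0.3633]
orientation: [2.579, 1.573, 0.518]
force: [-0.7, -0.7, -0.9]
opening: 0.0929
gripper_force: 0.0
```

play_rows(increments="-187 -187 -120 0 -1")

```text
t: 20.4
tool_pos: [0.345, 0.0993, 0.3785]
orientation: [2.594, 1.581, 0.471]
force: [1.1, -0.2, 0.2]
opening: 0.0929
gripper_force: 0.0
```

play_rows(increments="-187 -187 -110 0 -1")

```text
t: 20.5
tool_pos: [0.3273, 0.0913, 0.3946]
orientation: [2.608, 1.589, 0.424]
force: [0.5, -0.6, -0.9]
opening: 0.0929
gripper_force: 0.0
```

```bash
python3 - <<'E'
from h import *
go([.36,.115,.32]); push(.31,-.3); push(.31,-.3,.05)
E
```

```text
20.5 [ 0.023 -0.892  1.971  0.089  1.794  0.53 ] [0.3273 0.0913 0.3946] [[0.431, 0.863, 0.262], [0.879, -0.467, 0.092], [0.202, 0.191, -0.961]] [ 0.5 -0.6 -0.9] 0.0929 0.0
shift [19.9  3.  82.4] tilt 0.282 tiltaz 19.399206080776505 yaz -28.424558519301314
push [-204. -204.  -83.]
push [-194. -194. -131.]
```

play_rows(increments="-210 -200 -70 0 -1")

```text
t: 20.6
tool_pos: [0.3108, 0.0817, 0.4064]
orientation: [2.621, 1.599, 0.378]
force: [-0.0, 0.2, 0.2]
opening: 0.0928
gripper_force: 0.0
```

play_rows(increments="-210 -200 -60 0 -1")

```text
t: 20.7
tool_pos: [0.2938, 0.071, 0.4177]
orientation: [2.635, 1.609, 0.329]
force: [0.4, -0.2, -0.8]
opening: 0.093
gripper_force: 0.0
```

play_rows(increments="-210 -200 -50 0 -1")

```text
t: 20.8
tool_pos: [0.2763, 0.0589, 0.4301]
orientation: [2.649, 1.619, 0.283]
force: [-0.0, -0.3, 0.4]
opening: 0.093
gripper_force: 0.0
```

play_rows(increments="-210 -200 -40 0 -1")

```text
t: 20.9
tool_pos: [0.2583, 0.045, 0.4434]
orientation: [2.663, 1.629, 0.24]
force: [0.6, -0.4, -0.0]
opening: 0.0932
gripper_force: 0.0
```

play_rows(increments="-210 -200 -30 0 -1")

```text
t: 21.0
tool_pos: [0.2394, 0.0289, 0.4572]
orientation: [-2.67, -1.636, -0.199]
force: [0.2, -0.9, 0.4]
opening: 0.0935
gripper_force: 0.0
```

play_rows(increments="-210 -200 -20 0 -1")

```text
t: 21.1
tool_pos: [0.2193, 0.0101, 0.4711]
orientation: [-2.657, -1.631, -0.161]
force: [0.7, -1.3, -0.0]
opening: 0.0929
gripper_force: 0.0
```

```bash
python3 - <<'E'
from h import *
s=st(); M=R.from_rotvec(s['orientation']).as_matrix()
go([.515,-.362,.25]); a=np.arctan2(M[1,2],M[0,2]); push(a,-.3); push(a,-.3,.05)
robot.read_camera('top')
for d in robot.regions_of('top','key_grip')[:2]+robot.regions_of('top','stand')[:2]:
    m=d['pixels'].astype(np.uint8); c=max(cv2.findContours(m,0,1)[0],key=cv2.contourArea); print(d['conf'],m.sum(),cv2.minAreaRect(c))
lm('top','key_grip')
E
```

```text
21.1 [-0.359 -0.893  1.79   0.115  2.193  0.181] [0.2193 0.0101 0.4711] [[0.449, 0.89, 0.078], [0.888, -0.454, 0.071], [0.098, 0.037, -0.994]] [ 0.7 -1.3 -0. ] 0.0929 0.0
21.1 [-0.359 -0.893  1.79   0.115  2.193  0.181] [0.2193 0.0101 0.4711] [[0.449, 0.89, 0.078], [0.888, -0.454, 0.071], [0.098, 0.037, -0.994]] [ 0.7 -1.3 -0. ] 0.0929 0.0
shift [-219.3  424.   216.5] tilt 0.1051 tiltaz 42.35037886865649 yaz -27.037397940253904
push [-279. -106.  -31.]
push [-274. -104.  -81.]
0.95 648 ((380.1359558105469, 225.05084228515625), (30.42280387878418, 31.02089500427246), 4.573921203613281)
top key_grip [([0.5199, -0.3599, 0.1254], 0.57)]
```

play_rows(increments="50 -17 5 0 -1;100 -34 15 0 -1;150 -52 25 0 -1;180 -62 37 0 -1;140 -77 30 0 -1;100 -92 25 0 -1;60 -107 20 0 -1;20 -122 15 0 -1")

```text
t: 22.1
tool_pos: [0.1688, 0.1202, 0.4819]
orientation: [-2.657, -1.639, -0.098]
force: [0.7, 0.2, 0.6]
opening: 0.0931
gripper_force: 0.0
```

```bash
python3 - <<'E'
from h import *
s=st(); M=R.from_rotvec(s['orientation']).as_matrix()
go([.515,-.362,.25]); a=np.arctan2(M[1,2],M[0,2]); push(a,-.3); push(a,-.3,.05)
E
```

```text
22.1 [ 0.306 -0.892  1.764  0.041  2.213  0.797] [0.1688 0.1202 0.4819] [[0.447, 0.893, 0.044], [0.892, -0.449, 0.049], [0.063, 0.017, -0.998]] [0.7 0.2 0.6] 0.0931 0.0
22.1 [ 0.306 -0.892  1.764  0.041  2.213  0.797] [0.1688 0.1202 0.4819] [[0.447, 0.893, 0.044], [0.892, -0.449, 0.049], [0.063, 0.017, -0.998]] [0.7 0.2 0.6] 0.0931 0.0
shift [-290.   521.8  223.1] tilt 0.0653 tiltaz 48.03989721973921 yaz -26.685304740569272
push [-289.  -79.  -20.]
push [-286.  -78.  -69.]
```

play_rows(increments="-289 -79 -15 0 -1")

```text
t: 22.2
tool_pos: [0.1586, 0.0956, 0.499]
orientation: [-2.656, -1.639, -0.057]
force: [1.2, -1.2, 0.4]
opening: 0.0928
gripper_force: 0.0
```

```bash
python3 - <<'E'
from h import *
s=st(); M=R.from_rotvec(s['orientation']).as_matrix()
go([.515,-.362,.25]); a=np.arctan2(M[1,2],M[0,2]); push(a,-.05)
E
```

```text
22.2 [ 0.195 -0.892  1.726  0.041  2.28   0.688] [0.1586 0.0956 0.499 ] [[0.448, 0.894, 0.02], [0.893, -0.448, 0.036], [0.041, 0.002, -0.999]] [ 1.2 -1.2  0.4] 0.0928 0.0
22.2 [ 0.195 -0.892  1.726  0.041  2.28   0.688] [0.1586 0.0956 0.499 ] [[0.448, 0.894, 0.02], [0.893, -0.448, 0.036], [0.041, 0.002, -0.999]] [ 1.2 -1.2  0.4] 0.0928 0.0
shift [-259.4  523.2  239.6] tilt 0.0414 tiltaz 60.408408125036395 yaz -26.633728426890407
push [-50.  -3.  -2.]
```

play_rows(increments="-28 -10 0 0 -1")

```text
t: 22.3
tool_pos: [0.1508, 0.0808, 0.5102]
orientation: [-2.658, -1.636, -0.034]
force: [0.8, -0.6, -0.7]
opening: 0.0929
gripper_force: 0.0
```

play_rows(increments="15 50 10 0 -1;30 100 30 0 -1;50 150 50 6 -1;70 200 70 14 -1;70 250 90 22 -1;40 290 110 30 -1;0 320 130 38 -1;-40 350 150 46 -1;-80 380 170 54 -1;-120 410 190 62 -1;-160 440 200 63 -1;-200 470 210 63 -1;-235 500 220 63 -1;-250 515 220 63 -1;-250 515 220 63 -1")

```text
t: 23.8
tool_pos: [0.499, -0.371, 0.2738]
orientation: [-3.109, 0.002, -0.005]
force: [-0.9, 1.1, -0.9]
opening: 0.0928
gripper_force: 0.0
```

```bash
python3 - <<'E'
from h import *
a=robot.read_camera('wrist'); cv2.imwrite('pics/w4.png',a)
lm('wrist','key_grip','key','stand','key_head'); 
for n in ('key_grip','stand'):
  for d in robot.regions_of('wrist',n)[:2]:
    m=d['pixels'].astype(np.uint8); c=max(cv2.findContours(m,0,1)[0],key=cv2.contourArea); print(n,d['conf'],m.sum(),cv2.minAreaRect(c))
robot.read_camera('side'); lm('side','key_grip')
go([.519,-.362,.107])
E
```

```text
wrist key_grip [([0.5161, -0.3635, 0.1229], 0.74)]
wrist key [([0.5156, -0.3626, 0.0446], 0.81)]
wrist stand [([0.5185, -0.3622, 0.0005], 0.93)]
wrist key_head []
key_grip 0.91 1140 ((256.0, 168.0), (58.0, 30.0), 90.0)
stand 0.77 2827 ((256.7596740722656, 155.06629943847656), (60.17986297607422, 68.06369018554688), 3.012787342071533)
side key_grip [([0.5184, -0.363, 0.1234], 0.78), ([0.4283, -0.1446, -0.0006], 0.63)]
24.25 [-0.734  0.178  1.324  0.027  1.651  0.837] [ 0.4993 -0.3682  0.2807] [[1.0, 0.002, 0.009], [0.002, -1.0, 0.028], [0.01, -0.028, -1.0]] [0.5 0.1 0.2] 0.093 0.0
shift [ 18.1  -1.3 174. ] tilt 0.0292 tiltaz 71.09323600511966 yaz -89.88805771926408
```

View pics/w4.png

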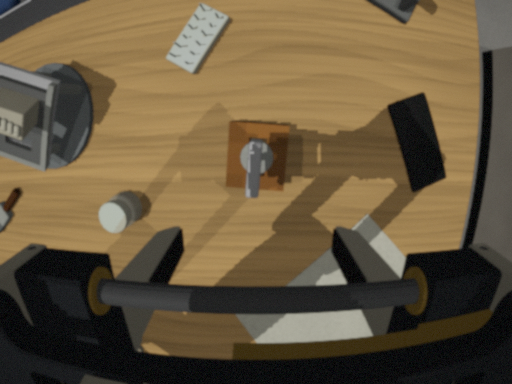

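play_rows(increments="17 -1 30 3.5 -1;17 -1 80 3.5 -1;17 -1 120 3.5 -1;17 -1 150 3.5 -1;17 -1 170 3.5 -1;17 -1 175 3.5 -1;17 -1 175 3.5 -1;17 -1 175 3.5 0.5;17 -1 175 3.5 1;17 -1 175 3.5 1;17 -1 175 3.5 1;17 -1 175 3.5 1;17 -1 175 3.5 1;17 -1 175 3.5 1;17 -1 175 3.5 1", force=55)

```text
t: 25.75
tool_pos: [0.5171, -0.3632, 0.1047]
orientation: [-3.111, 0.095, -0.011]
force: [0.0, -0.9, 0.1]
opening: 0.0334
gripper_force: 0.0
```

```bash
python3 - <<'E'
from h import *
go([.5175,-.362,.106])
robot.read_camera('side'); lm('side','key_grip')
E
```

```text
25.75 [-0.71   0.302  1.503  0.028  1.349  0.916] [ 0.5171 -0.3632  0.1047] [[0.998, -0.061, 0.008], [-0.061, -0.998, 0.029], [0.006, -0.029, -1.0]] [ 0.  -0.9  0.1] 0.0334 0.0
shift [ 0.3 -1.2 -1.3] tilt 0.03 tiltaz 74.72786309534577 yaz -93.47694397615358
side key_grip [([0.5176, -0.3634, 0.1226], 0.68)]
```

Still closing; continue.

play_rows(increments="0 0 0 0 1;0 0 0 0 1;0 0 0 0 1;0 0 0 0 1;0 0 0 0 1")

```text
t: 26.35
tool_pos: [0.5172, -0.3634, 0.1049]
orientation: [-3.111, 0.095, -0.011]
force: [-0.7, -0.9, 0.7]
opening: 0.0133
gripper_force: 54.9
```

play_rows(increments="0 0 -20 0 1;0 0 -50 0 1;0 0 -100 0 1;0 0 -140 0 1;0 0 -140 0 1")

```text
t: 26.85
tool_pos: [0.5185, -0.3693, 0.2527]
orientation: [-3.118, 0.094, -0.025]
force: [0.2, 0.1, -1.5]
opening: 0.0138
gripper_force: 55.0
```

```bash
python3 - <<'E'
from h import *
robot.read_camera('side'); lm('side','key_grip','key_head')
robot.read_camera('top'); lm('top','key_grip','key_head')
go([.78,.245,.42])
E
```

```text
side key_grip [([0.5945, -0.0119, 0.1004], 0.27)]
side key_head [([0.5175, -0.3678, 0.1637], 0.54)]
top key_grip [([0.5155, -0.3689, 0.2664], 0.51), ([0.6068, -0.0355, 0.1344], 0.32)]
top key_head []
27.15 [-0.716  0.224  1.342  0.027  1.593  0.916] [ 0.515  -0.3663  0.2417] [[0.998, -0.061, 0.004], [-0.061, -0.998, 0.032], [0.003, -0.032, -0.999]] [ 0.2 -0.4 -2.3] 0.0136 54.95000123977661
shift [ 227.8 -631.7 -157.5] tilt 0.0323 tiltaz 82.02157487284778 yaz -93.47999596772472
```

play_rows(increments="5 -30 -30 0 1;20 -75 -60 -5 1;37 -120 -90 -13 1;53 -165 -120 -21 1;70 -210 -150 -29 1;86 -255 -158 -37 1;102 -300 -158 -45 1;118 -345 -158 -53 1;134 -390 -158 -59 1;150 -435 -158 -59 1;166 -480 -158 -59 1;183 -525 -158 -59 1;200 -570 -158 -59 1;217 -610 -158 -59 1;228 -632 -158 -59 1;228 -632 -158 -59 1")

```text
t: 28.75
tool_pos: [0.7664, 0.2469, 0.3957]
orientation: [-2.751, -1.458, -0.008]
force: [1.2, 0.2, -7.0]
opening: 0.0136
gripper_force: 55.0
```

```bash
python3 - <<'E'
from h import *
go([.78,.245,.42]); push(.22,.3); push(.22,.3,.05)
E
```

```text
28.75 [0.234 0.967 0.037 0.034 2.14  0.849] [0.7664 0.2469 0.3957] [[0.562, 0.827, -0.009], [0.827, -0.561, 0.027], [0.018, -0.023, -1.0]] [ 1.2  0.2 -7. ] 0.0136 54.99890685081482
shift [  6.5  11.8 -24.4] tilt 0.0289 tiltaz 108.25844233726754 yaz -34.154364581944364
push [219. 205.  -1.]
push [219. 204. -51.]
```

play_rows(increments="215 210 -60 0 1")

```text
t: 28.85
tool_pos: [0.7857, 0.2441, 0.4006]
orientation: [-2.763, -1.458, -0.087]
force: [0.1, -0.3, 0.0]
opening: 0.0137
gripper_force: 55.0
```

play_rows(increments="215 210 -60 0 1")

```text
t: 28.95
tool_pos: [0.8043, 0.2426, 0.3988]
orientation: [-2.77, -1.458, -0.151]
force: [-0.5, -0.4, -0.9]
opening: 0.0135
gripper_force: 55.0
```

play_rows(increments="215 210 -60 0 1")

```text
t: 29.05
tool_pos: [0.821, 0.2421, 0.3955]
orientation: [-2.774, -1.458, -0.206]
force: [0.3, -0.1, -2.3]
opening: 0.0138
gripper_force: 55.0
```

play_rows(increments="215 210 -60 0 1")

```text
t: 29.15
tool_pos: [0.8368, 0.242, 0.3934]
orientation: [2.767, 1.452, 0.259]
force: [-0.5, -0.2, -2.7]
opening: 0.0136
gripper_force: 55.0
```

play_rows(increments="215 210 -50 0 1")

```text
t: 29.25
tool_pos: [0.8527, 0.2421, 0.3921]
orientation: [2.756, 1.446, 0.313]
force: [-0.2, 1.0, -2.5]
opening: 0.0139
gripper_force: 55.0
```

play_rows(increments="215 210 -50 0 1")

```text
t: 29.35
tool_pos: [0.8678, 0.2423, 0.3919]
orientation: [2.745, 1.439, 0.366]
force: [-0.1, 0.0, -2.8]
opening: 0.0138
gripper_force: 55.0
```

play_rows(increments="215 210 -40 0 1")

```text
t: 29.45
tool_pos: [0.8829, 0.2426, 0.3926]
orientation: [2.732, 1.431, 0.419]
force: [0.5, 0.3, -2.7]
opening: 0.0137
gripper_force: 55.0
```

```bash
python3 - <<'E'
from h import *
go([.78,.245,.42]); push(.25,.3); push(.25,.3,.05)
E
```

```text
29.45 [0.192 0.995 0.025 0.051 1.854 0.819] [0.8829 0.2426 0.3926] [[0.541, 0.803, 0.25], [0.811, -0.577, 0.099], [0.223, 0.149, -0.963]] [ 0.5  0.3 -2.7] 0.0137 54.998854994773865
shift [-47.6 -79.9 -51.8] tilt 0.2717 tiltaz 21.588510014578233 yaz -35.68975881381406
push [217. 191.  80.]
push [229. 198.  32.]
```

play_rows(increments="208 205 -10 0 1")

```text
t: 29.55
tool_pos: [0.8993, 0.2433, 0.3916]
orientation: [2.719, 1.423, 0.474]
force: [0.5, -0.4, -1.5]
opening: 0.0137
gripper_force: 55.0
```

play_rows(increments="208 205 0 0 1")

```text
t: 29.65
tool_pos: [0.9157, 0.244, 0.3893]
orientation: [2.705, 1.415, 0.525]
force: [0.0, 0.3, -2.7]
opening: 0.0136
gripper_force: 55.0
```

play_rows(increments="208 205 0 0 1")

```text
t: 29.75
tool_pos: [0.9311, 0.2446, 0.3885]
orientation: [2.69, 1.406, 0.576]
force: [0.6, -0.1, -2.2]
opening: 0.0133
gripper_force: 55.0
```

play_rows(increments="208 205 10 0 1")

```text
t: 29.85
tool_pos: [0.9465, 0.2452, 0.3892]
orientation: [2.674, 1.396, 0.628]
force: [-0.1, -0.0, -1.5]
opening: 0.0135
gripper_force: 55.0
```

play_rows(increments="208 205 20 0 1")

```text
t: 29.95
tool_pos: [0.9617, 0.246, 0.3901]
orientation: [2.657, 1.386, 0.68]
force: [-0.4, -0.1, -2.1]
opening: 0.0141
gripper_force: 55.0
```

```bash
python3 - <<'E'
from h import *
plan(.305,[.5245,-.0178,.06],[.032,.045,.071+.08])
go([.8,.25,.4])
E
```

```text
29.95 [0.173 1.027 0.025 0.067 1.643 0.802] [0.9617 0.246  0.3901] [[0.496, 0.764, 0.413], [0.794, -0.591, 0.14], [0.351, 0.259, -0.9]] [-0.4 -0.1 -2.1] 0.0141 54.99876022338867
shift [-498.4 -243.4  -73.8] rot(tool,deg) [-2.26  1.75 -7.5 ]
29.95 [0.173 1.027 0.025 0.067 1.643 0.802] [0.9617 0.246  0.3901] [[0.496, 0.764, 0.413], [0.794, -0.591, 0.14], [0.351, 0.259, -0.9]] [-0.4 -0.1 -2.1] 0.0141 54.99876022338867
shift [ -73.5 -123.3  -75.1] tilt 0.4511 tiltaz 18.730782059577113 yaz -37.72046737722251
```

play_rows(increments="185 220 20 0 1")

```text
t: 30.05
tool_pos: [0.9768, 0.2431, 0.3919]
orientation: [2.639, 1.377, 0.73]
force: [0.8, -0.2, -3.4]
opening: 0.0139
gripper_force: 55.0
```

play_rows(increments="8 10 2 0 1")

```text
t: 30.15
tool_pos: [0.9814, 0.2403, 0.3918]
orientation: [2.635, 1.372, 0.741]
force: [0.1, 0.5, -2.3]
opening: 0.0137
gripper_force: 55.0
```

```bash
python3 - <<'E'
from h import *
plan(.305,[.5245,-.0178,.06],[.032,.045,.071+.07])
go([.8,.25,.4])
E
```

```text
30.15 [0.162 1.034 0.025 0.074 1.592 0.792] [0.9814 0.2403 0.3918] [[0.482, 0.751, 0.452], [0.789, -0.596, 0.148], [0.38, 0.285, -0.88]] [ 0.1  0.5 -2.3] 0.0137 54.99871373176575
shift [-501.3 -259.1  -93.9] rot(tool,deg) [-0.43 -0.02 -7.55]
30.15 [0.162 1.034 0.025 0.074 1.592 0.792] [0.9814 0.2403 0.3918] [[0.482, 0.751, 0.452], [0.789, -0.596, 0.148], [0.38, 0.285, -0.88]] [ 0.1  0.5 -2.3] 0.0137 54.99871373176575
shift [ -76.6 -139.6  -87.7] tilt 0.4953 tiltaz 18.182363726171655 yaz -38.43352958786178
```

play_rows(increments="-20 -10 -150 0 1;-60 -30 -164 -4 1;-104 -53 -164 -7.5 1;-148 -76 -164 -7.5 1;-192 -99 -164 -7.5 1;-236 -122 -164 -7.5 1;-280 -145 -164 -7.5 1;-324 -168 -164 -7.5 1;-368 -191 -164 -7.5 1;-412 -214 -164 -7.5 1;-456 -236 -164 -7.5 1;-490 -253 -164 -7.5 1;-501 -259 -154 -7.5 1;-501 -259 -124 -7.5 1;-501 -259 -104 -7.5 1;-501 -259 -104 -7.5 1")

```text
t: 31.75
tool_pos: [0.4963, -0.0151, 0.2161]
orientation: [2.52, 1.529, 0.723]
force: [-0.1, 0.6, -2.7]
opening: 0.0136
gripper_force: 55.0
```

```bash
python3 - <<'E'
from h import *
for c in ('wrist','top','side'):
    a=robot.read_camera(c); lm(c,'key_head','key_grip','key','carrier_slot','slot','cast'); cv2.imwrite(f'pics/k_{c}.png',a)
    if c=='side': cv2.imwrite('pics/k_sidec.png',cv2.resize(a[90:250,180:360],None,fx=3.3,fy=3.3,interpolation=cv2.INTER_CUBIC))
plan(.305,[.5245,-.0178,.06],[.032,.045,.071])
s=robot.read_state(); M=R.from_rotvec(s['orientation']).as_matrix(); print('tcp-predicted head', s['tool_pos']+M@[0,0,.108-.019], 'in plate', plateR(.305).T@(s['tool_pos']+M@[0,0,.089]-[.5245,-.0178,.06]))
E
```

```text
wrist key_head []
wrist key_grip [([0.4843, -0.0225, 0.2294], 0.74)]
wrist key [([0.5212, -0.0075, 0.1637], 0.7)]
wrist carrier_slot [([0.5595, 0.0074, 0.0963], 0.8), ([0.7179, 0.2923, -0.0043], 0.59)]
wrist slot [([0.5656, 0.0023, 0.0857], 0.93)]
wrist cast [([0.6009, -0.0319, 0.1385], 0.89)]
top key_head [([0.5373, -0.0075, 0.1434], 0.76), ([0.5957, 0.0039, -0.0004], 0.31)]
top key_grip [([0.4922, -0.0224, 0.241], 0.59)]
top key [([0.525, -0.0074, 0.1693], 0.76)]
top carrier_slot [([0.5635, 0.0074, 0.0888], 0.65)]
top slot [([0.5701, 0.0046, 0.0869], 0.78)]
top cast [([0.6057, -0.0296, 0.1345], 0.78), ([0.5709, 0.006, 0.0867], 0.18)]
side key_head [([0.5354, -0.0022, 0.1421], 0.68)]
side key_grip [([0.4894, -0.0201, 0.2352], 0.54), ([0.7212, 0.2902, -0.0007], 0.53)]
side key [([0.5275, -0.0035, 0.1678], 0.79)]
side carrier_slot [([0.5587, 0.0051, 0.0946], 0.82)]
side slot [([0.5711, 0.0044, 0.0876], 0.78), ([0.6937, -0.2711, 0.0005], 0.57)]
side cast [([0.4322, -0.1422, 0.0001], 0.49)]
32.8 [-0.369 -0.646  2.215  0.332  1.195  0.045] [ 0.4985 -0.0154  0.2203] [[0.378, 0.807, 0.453], [0.861, -0.487, 0.15], [0.341, 0.334, -0.879]] [-0.4  0.3 -3.1] 0.0139 54.998772740364075
shift [-1.7  0.2 81.2] rot(tool,deg) [-0.36 -0.16  0.02]
tcp-predicted head [ 0.53882167 -0.00212824  0.1421137 ] in plate [0.03170527 0.04676349 0.06325604]
```

View pics/k_sidec.png

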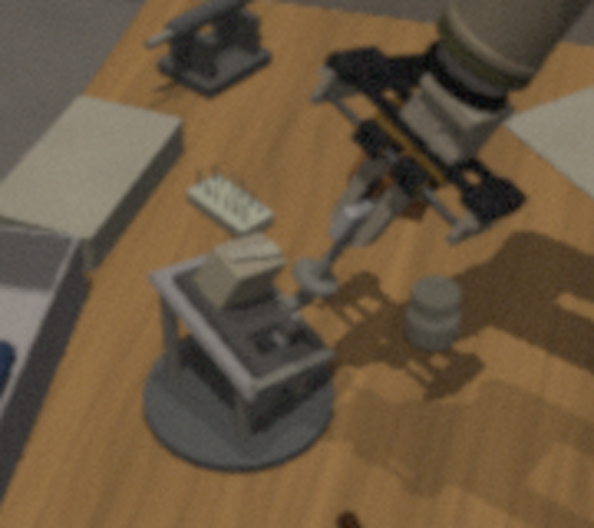

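play_rows(increments="-2 0 20 0 1;-2 0 35 0 1;-2 0 44 0 1;-2 0 50 0 1;-2 0 54 0 1;-2 0 54 0 1")

```text
t: 33.4
tool_pos: [0.5222, -0.009, 0.172]
orientation: [2.514, 1.528, 0.728]
force: [0.2, -0.2, -1.9]
opening: 0.0136
gripper_force: 55.0
```

```bash
python3 - <<'E'
from h import *
plan(.305,[.5245,-.0178,.06],[.032,.045,.071])
E
```

```text
33.4 [-0.328 -0.532  2.232  0.336  1.058  0.041] [ 0.5222 -0.009   0.172 ] [[0.378, 0.807, 0.453], [0.861, -0.487, 0.15], [0.341, 0.333, -0.879]] [ 0.2 -0.2 -1.9] 0.0136 54.99879062175751
shift [ 0.2  0.4 27.1] rot(tool,deg) [-0.39 -0.16  0.02]
```

play_rows(increments="0 0 4 0 1;0 0 8 0 1;0 0 8 0 1")

```text
t: 33.7
tool_pos: [0.5258, -0.0078, 0.1647]
orientation: [2.514, 1.528, 0.728]
force: [0.7, -0.3, -2.5]
opening: 0.0134
gripper_force: 55.0
```

play_rows(increments="0 0 5 0 1;0 0 10 0 1;0 0 14 0 1;0 0 14 0 1")

```text
t: 34.1
tool_pos: [0.5319, -0.0055, 0.1518]
orientation: [2.515, 1.529, 0.727]
force: [0.8, -0.1, -1.9]
opening: 0.0136
gripper_force: 55.0
```

```bash
python3 - <<'E'
from h import *
plan(.305,[.5245,-.0178,.06],[.032,.045,.071])
E
```

```text
34.1 [-0.31  -0.478  2.233  0.34   1.001  0.039] [ 0.5319 -0.0055  0.1518] [[0.378, 0.808, 0.452], [0.86, -0.487, 0.15], [0.341, 0.332, -0.879]] [ 0.8 -0.1 -1.9] 0.0136 54.998910427093506
shift [0.5 1.  4.5] rot(tool,deg) [-0.45 -0.15  0.  ]
```

Passing freely. Seat the collar gently.

play_rows(increments="0 0 2 0 1;0 0 3 0 1;0 0 3 0 1")

```text
t: 34.4
tool_pos: [0.5336, -0.0053, 0.1502]
orientation: [2.514, 1.528, 0.728]
force: [0.3, 0.3, -2.0]
opening: 0.0136
gripper_force: 55.0
```

play_rows(increments="0 0 1 0 1;0 0 1 0 1")

```text
t: 34.6
tool_pos: [0.5341, -0.0052, 0.1494]
orientation: [2.514, 1.528, 0.728]
force: [0.2, 0.1, -2.6]
opening: 0.0134
gripper_force: 55.0
```

play_rows(increments="0 0 1 0 1;0 0 1 0 1")

```text
t: 34.8
tool_pos: [0.5344, -0.005, 0.1484]
orientation: [2.514, 1.528, 0.728]
force: [-0.6, 0.1, -1.5]
opening: 0.0132
gripper_force: 55.0
```

```bash
python3 - <<'E'
from h import *
plan(.305,[.5245,-.0178,.06],[.032,.045,.071])
E
```

```text
34.8 [-0.307 -0.467  2.232  0.341  0.989  0.039] [ 0.5344 -0.005   0.1484] [[0.378, 0.807, 0.453], [0.861, -0.487, 0.15], [0.341, 0.334, -0.879]] [-0.6  0.1 -1.5] 0.0132 54.998794198036194
shift [0.3 0.3 0.2] rot(tool,deg) [-0.36 -0.16  0.02]
```

play_rows(increments="0 0 1 0 1;0 0 1 0 1")

```text
t: 35.0
tool_pos: [0.535, -0.0049, 0.1478]
orientation: [2.513, 1.528, 0.728]
force: [-3.2, -0.0, 1.7]
opening: 0.0139
gripper_force: 55.0
```

play_rows(increments="0 0 1 0 1;0 0 1 0 1")

```text
t: 35.2
tool_pos: [0.5356, -0.0049, 0.1481]
orientation: [2.512, 1.528, 0.728]
force: [-12.8, -1.1, 11.1]
opening: 0.0137
gripper_force: 55.0
```

play_rows(increments="0 0 1 0 1;0 0 1 0 1")

```text
t: 35.4
tool_pos: [0.5366, -0.0051, 0.1485]
orientation: [2.511, 1.528, 0.73]
force: [-18.5, -2.2, 18.4]
opening: 0.0134
gripper_force: 55.0
```

play_rows(increments="0 0 -2 0 1;0 0 -2.5 0 1;0 0 -2.5 8 1;0 0 -2.5 16 1;0 0 -2.5 24 1;0 0 -2.5 32 1;0 0 -2.5 40 1;0 0 -2.5 48 1;0 0 -2.5 56 1;0 0 -2.5 64 1;0 0 -2.5 72 1;0 0 -2.5 80 1;0 0 -2.5 86 1;0 0 -2.5 90 1;0 0 -2.5 90 1;0 0 -2.5 90 1;0 0 -2.5 90 1")

```text
t: 37.1
tool_pos: [0.5346, -0.0049, 0.1478]
orientation: [-2.736, 0.665, -0.607]
force: [-1.4, 0.6, -2.4]
opening: 0.0141
gripper_force: 55.0
```

```bash
python3 - <<'E'
from h import *
plan(.305,[.5245,-.0178,.06],[.032,.045,.071])
for c in ('wrist','top','side'):
    a=robot.read_camera(c); lm(c,'key_head','key_grip','key','cast'); cv2.imwrite(f'pics/t_{c}.png',a)
E
```

```text
37.1 [-0.307 -0.465  2.232  0.341  0.987  1.608] [ 0.5346 -0.0049  0.1478] [[0.808, -0.377, 0.453], [-0.486, -0.861, 0.15], [0.334, -0.341, -0.879]] [-1.4  0.6 -2.4] 0.0141 54.99893009662628
shift [ 0.4 -0.3 -0.4] rot(tool,deg) [ -0.42   0.17 -89.89]
wrist key_head []
wrist key_grip [([0.5227, -0.0118, 0.1638], 0.73)]
wrist key [([0.5582, 0.0004, 0.0944], 0.76)]
wrist cast [([0.6049, -0.0333, 0.1407], 0.82)]
top key_head [([0.5724, 0.0095, 0.0674], 0.67)]
top key_grip [([0.5251, -0.0069, 0.1678], 0.44)]
top key [([0.5602, 0.0065, 0.0946], 0.52)]
top cast [([0.605, -0.0292, 0.1322], 0.8), ([0.5221, -0.0211, 0.059], 0.59)]
side key_head [([0.5728, 0.0088, 0.0708], 0.77)]
side key_grip []
side key [([0.5587, 0.0092, 0.0961], 0.61)]
side cast [([0.6044, -0.031, 0.1394], 0.58)]
```

play_rows(increments="0 0 0 0 0.6;0 0 0 0 0.6;0 0 0 0 0;0 0 0 0 -0.5;0 0 0 0 -0.5;0 0 -10 0 -0.5;0 0 -30 0 -0.5;0 0 -70 0 -0.5;0 0 -120 0 -0.5;0 0 -150 0 -0.5;0 0 -150 0 -0.5;0 0 -150 0 -0.5")

```text
t: 39.05
tool_pos: [0.4669, -0.0279, 0.2813]
orientation: [-2.735, 0.668, -0.611]
force: [0.3, 0.5, -0.3]
opening: 0.0694
gripper_force: 0.0
```

```bash
python3 - <<'E'
from h import *
st()
for c in ('wrist','top','side'):
    a=robot.read_camera(c); lm(c,'key_head','key_grip','key','cast'); cv2.imwrite(f'pics/f_{c}.png',a)
w=cv2.imread('pics/f_wrist.png')[80:340,60:420]; s=cv2.imread('pics/f_side.png')[120:250,170:330]
cv2.imwrite('pics/f.png',np.hstack([cv2.resize(w,(415,300)),cv2.resize(s,(370,300))]))
E
```

```text
39.05 [-0.445 -0.759  2.171  0.343  1.365  1.597] [ 0.4669 -0.0279  0.2813] [[0.806, -0.378, 0.456], [-0.487, -0.861, 0.148], [0.336, -0.341, -0.878]] [ 0.3  0.5 -0.3] 0.0694 0.0
wrist key_head [([0.5739, 0.0117, 0.0671], 0.83), ([0.5219, -0.0199, 0.0615], 0.56)]
wrist key_grip [([0.5188, -0.0089, 0.1608], 0.75)]
wrist key [([0.559, 0.0034, 0.095], 0.55), ([0.6873, -0.2759, 0.0009], 0.54)]
wrist cast [([0.6018, -0.0367, 0.1385], 0.84)]
top key_head [([0.5158, -0.3619, -0.0016], 0.28)]
top key_grip [([0.5222, -0.0099, 0.1664], 0.53)]
top key [([0.5569, 0.0029, 0.0935], 0.93), ([0.4139, 0.1743, -0.0005], 0.15)]
top cast [([0.6033, -0.0305, 0.137], 0.68), ([0.5927, 0.0036, -0.0029], 0.3)]
side key_head [([0.5599, 0.0056, 0.0958], 0.67), ([0.5706, 0.0087, 0.068], 0.62)]
side key_grip [([0.5235, -0.0067, 0.1641], 0.95)]
side key [([0.5592, 0.0065, 0.0933], 0.81), ([0.4159, 0.1773, -0.0036], 0.66)]
side cast [([0.6028, -0.0316, 0.1383], 0.75)]
```

View pics/f.png

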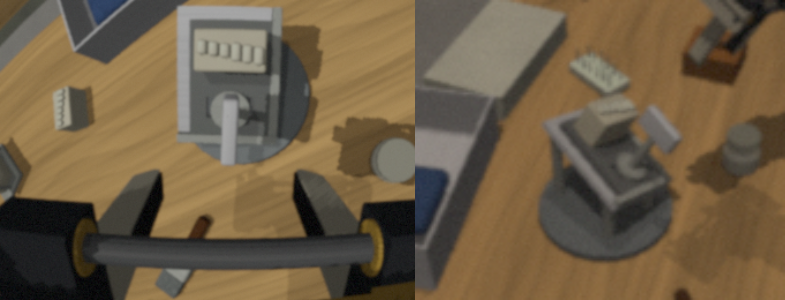

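The pictures show the carrier flat between the fences (left crop, around 230,70). The key stands square with its collar on the slab and its wing turned crosswise (around 230,120), clear of the gripper.

```bash
python3 -c "
from plant import robot
print(robot.close_job())"
```

```text
the job is handed in; nothing more can be done
None
```

The job is handed in: the final pictures show the carrier home against both fences and the T-key seated, turned a quarter turn and let go, with the gripper clear at 39 s of the 72 s; the hand-in call returned no verdict.

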